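Stop and pin the banding wheel

TASK

The banding wheel on the craft bench is spinning freely. While it still turns, slow it with a light touch of the fingertips on its top, let go so that it stands still by itself with its hole right over the slot in the fixed arm below, and only then fetch the locking pin and lower it through the hole into the slot until its collar sits flat on the wheel. Press gently throughout, and leave the bottles and the jar where they are.

Things in the scene. Friction and masses are not known exactly. Their poses are not given: they have to be found in the camera images.
- wheel: the wheel head: a bare flat steel disc, 220 mm across, 12 mm thick, 2.4 kg, lying level, its top bare. Origin: centre of its underside, on the vertical axle; z up, x from the axle to the hole. It spins anticlockwise seen from above, at about 1.7 to 3.5 rad/s 5 s after the start; left alone it coasts for 15 to 25 s. At rest it stays where it is left, but the lightest touch turns it
- wheel_top (a point): centre of the disc's top face, on the axle. The axle is sprung: the disc gives about 1 mm per 4 N pressed down, at most 4 mm. More than 18 N from the fingers is too hard; 3 to 6 N stops the wheel within a second
- hole (a point): centre of the upper mouth of the through hole in the wheel, 14 mm diameter, chamfered, 90 mm from the axle; it goes round with the wheel. Left alone, the wheel slows each second by about a twelfth of its speed plus 0.08 rad/s
- slot (a point): the point of the fixed slot over which the hole must stop: 90 mm from the axle, on top of the arm, 4 mm below the wheel's underside. The dark steel arm, 34 mm wide, 14 mm thick, runs out radially from the foot under the wheel and 44 mm beyond its rim; the slot along it is 14 mm wide and goes right through. Axes: x outwards along the slot, z up. Its direction varies
- pin_grip (a point): centre of the locking pin's black grip, an upright cylinder 22 mm across and 44 mm long: grasp here. Below the grip come a collar 32 mm across, 6 mm thick, and a steel shank 10 mm across, 34 mm long, with a 4 mm tapered tip. The pin weighs 90 to 155 g and begins upright in its stand
- pin_collar (a point): centre of the underside of the pin's collar, 28 mm below the grip's centre; it rests on the wheel's top when the pin is fully home. The pin's z is up
- pin_tip (a point): lower end of the pin's shank, 62 mm below the grip's centre
- pin_stand: fixed wooden block 70 by 70 by 45 mm high with a 15 mm hole in which the pin begins, its collar on the block's top; origin at the centre of the underside. Left or right of the wheel
- paint_bottle: bystander: black bottle with a white cap, 56 mm across, 130 mm high; origin at the centre of its underside
- glue_bottle: bystander: white bottle with a white cap, 52 mm across, 110 mm high; origin at the centre of its underside
- varnish_jar: bystander: glass jar with a white lid, 64 mm across, 75 mm high; origin at the centre of its underside
- wheel_foot: the fixed grey foot of the wheel, 170 mm across below, with the slotted arm; origin at the centre of its underside, x along the arm
Not all that is in view belongs to the job. What is shaped like the part that bears pin_grip but green, pink or yellow is not meant.

How it is judged:
On the way, in this order (a step that is already met when the one before it is completed fails the run):
1. the fingers touch the wheel while it is still spinning (contact force between the fingers and wheel above 0.3 N and angular speed of wheel above 0.4 rad/s), for 0.02 s.
2. the wheel, let go, stands still with its hole over the slot, the pin still in its stand (angular speed of wheel below 0.03 rad/s and horizontal distance between hole and slot below 0.005 m and contact force between each of the arm, the fingers and wheel below 0.05 N and horizontal distance between pin_tip and pin_stand below 0.02 m), for 0.3 s.
At the end, for the whole second after the job is handed in: The released pin stands upright (within 0.1 rad) through the hole and the slot, its collar on the wheel (collar centre within 5 mm of the hole's mouth, tip within 5 mm of the slot point seen from above), the hole within 5 mm of the slot point, and the wheel at rest (under 0.05 rad/s) (distance between pin_collar and hole below 0.005 m and horizontal distance between each of pin_tip, hole and slot below 0.005 m and angle between pin_collar's own z axis and vertical below 0.1 rad and angular speed of wheel below 0.05 rad/s); the robot touches nothing.
It fails at once if the fingers press on the wheel with more than 18 N (contact force between the fingers and wheel above 18 N).
It fails at once if the pin is pressed on the wheel or on the arm with more than 20 N (contact force between pin and wheel above 20 N or contact force between pin and wheel_foot above 20 N).
It fails at once if a bottle or the jar is moved more than 15 mm (distance of any of paint_bottle, glue_bottle, varnish_jar from where it was at the start of the episode above 0.015 m).
It also fails if it takes over 64 s, if anything falls off the work surface, if the arm or the gripper's body presses on something with over 40 N, if the wrist force passes 120 N, or if a joint passes its speed limit or range.

ROBOT

A 7-joint arm with a two-finger parallel gripper is mounted at the origin on the work surface. World frame = base frame: x ahead of the robot, y to its left, z up, the work surface at z = 0. Lengths are in m, angles in rad, forces in N, time in s.
With the tool pointing down it reaches from about 0.35 to 0.9 m from the base axis. Payload 19.9 kg.
Tool frame: the origin (TCP) lies between the finger pads; the fingertips stand 19 mm ahead of it and the grasp point (between the pads) is the TCP; z points along the fingers, y is the direction in which the jaws open and shut (so a half turn about z gives the same grasp; the last joint's range is limited). The gripper opens to 94 mm and grips with 3 to 60 N. Pads are 16 mm wide; open, the fingers measure 119 mm over their backs; the gripper's body (75 mm by 177 mm) begins 78 mm behind the grasp point.
Start: joints at [1.141, 0.417, -0.01, 1.614, 0.005, 1.111, -0.053], TCP at [0.236, -0.579, 0.224] pointing down, gripper open.
Joint ranges: [-2.81, 2.81], [-0.39, 2.02], [-1.27, 1.25], [0.06, 2.57], [-1.19, 4.33], [0.19, 2], [-2.82, 2.82]. Speed limits (rad/s): [1.89, 1.89, 2.39, 2.39, 3.01, 3.01, 3.01].

INTERFACE

Orientations are given as a 3x3 rotation matrix whose columns are the frame's x, y, z axes.
In Python, from rig import robot gives the robot as it stands. Calls block until the motion is done:
- robot.move_ptp(position, orientation): joint-space move of the TCP to a pose.
- robot.move_linear(position, velocity=0.15, frame=None, threshold=None): straight line of the TCP; frame=None keeps the orientation; velocity is the mean speed in m/s. With threshold (N) it stops when the force on the tool has changed by that much, and returns True; else False.
- robot.goto_joints(angles): joint-space move.
- robot.gripper_to(opening): finger opening in m; the grip force is fixed at half the most; returns when the fingers have stopped.
- robot.pause(seconds).
- robot.ik(position, orientation): joint angles nearest the present ones, or None.
- robot.get_state(): the state.
- robot.grab_frame(name): name is "scene" or "side" or "wrist"; returns the picture (384x512x3 uint8, red, green, blue); there is no depth.
- robot.camera_info(name): a dict with "fx", "fy", "cx", "cy" (pixels), "rvec" (rotation vector, rad) and "tvec" (3), from world to camera coordinates, as OpenCV has them. Camera axes: x right, y down, z forward; pixel columns grow to the right and rows downward; lengths in m; the calibration is good to about 2 mm. A picture is of the moment at which its call begins: read the wrist's pose just before it. camera_info takes no time and is no camera call; for the wrist camera it gives the pose at the moment of the call.
A pose or a line that the arm cannot do raises robot.PlanningError and nothing moves.
- robot.sign_off(): hands the job in, once; it reports no verdict.
The state is a dict: "time": time; "qpos": joint angles; "joint_vel": joint speeds; "effort": joint torques, N m; "ee_pos": TCP position; "tool_rot": TCP orientation; "force": force on the tool from outside, world axes, zero at the start; "moment": the same for the moment, N m; "opening": finger opening in m.
Only numpy, scipy, OpenCV 4.12 (cv2) and the standard library are available. Lean on these libraries where they do the work, as an engineer would, in place of code of your own. Each camera call takes 0.05 s, during which the arm holds its last target.

## Working session

There is one attempt and no reset: what is moved stays moved. The work goes in short steps, each a Python script; the robot and the scene stay as the last script left them, time stands still between calls to the robot, and variables do not carry over. Pictures are saved under pics/ and viewed, and the job is handed in when it is done.

```bash
ls; mkdir -p pics; python3 - <<'E'
from rig import robot
import cv2
for n in ["scene","side","wrist"]:
    i=robot.camera_info(n); print(n,i)
    f=robot.grab_frame(n); cv2.imwrite(f"pics/{n}0.png",f[:,:,::-1])
s=robot.get_state(); print(s)
E
```

```text
pics
scene {'fx': 399.6318556842893, 'fy': 399.6318556842893, 'cx': 255.5271509302334, 'cy': 192.9067218758473, 'rvec': array([ 1.55488314,  1.72627548, -0.93022908]), 'tvec': array([ 0.04665265, -0.20072761,  1.34100777])}
side {'fx': 484.90551295737544, 'fy': 484.90551295737544, 'cx': 258.85702390689715, 'cy': 202.42917813794153, 'rvec': array([ 0.8783967 , -2.30412492,  1.3467051 ]), 'tvec': array([0.3992998 , 0.23827927, 0.94484308])}
wrist {'fx': 336.0812380258012, 'fy': 336.0812380258012, 'cx': 254.93060142266566, 'cy': 196.41120207838628, 'rvec': array([-2.44633787,  1.64203233,  0.19199759]), 'tvec': array([-0.62325243, -0.02431883,  0.38845521])}
{'time': 0.15, 'qpos': array([ 1.14146907,  0.41782065, -0.01030296,  1.61404057,  0.00469702,
        1.11068656, -0.05301599]), 'joint_vel': array([ 1.22262910e-03, -1.39662069e-03, -6.51208093e-05, -1.91990992e-03,
        9.76622352e-04, -2.28454986e-04,  8.92565105e-04]), 'effort': array([ 1.33236910e-03, -8.51534128e+01,  6.38912302e-01, -4.26129377e+01,
       -4.88587318e-02,  1.71661220e-02,  9.68269910e-05]), 'ee_pos': array([ 0.23625185, -0.57833282,  0.22397713]), 'tool_rot': array([[ 9.25736569e-01,  3.78168782e-01, -4.20837597e-04],
       [ 3.78169009e-01, -9.25736199e-01,  8.30971338e-04],
       [-7.53371784e-05, -9.28408292e-04, -9.99999566e-01]]), 'force': array([-0.86751544,  0.11952822, -0.24868381]), 'moment': array([ 0.00527445, -0.00319822, -0.01908618]), 'opening': 0.09412114767078375}
```

View pics/scene0.png

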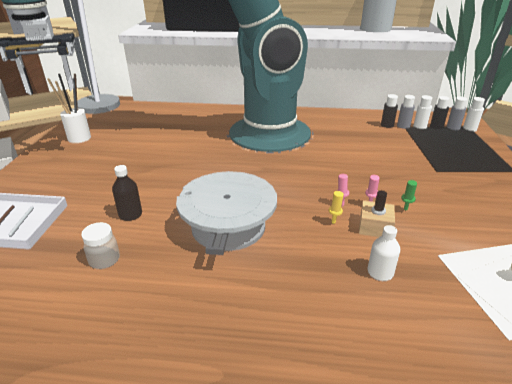

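View pics/side0.png

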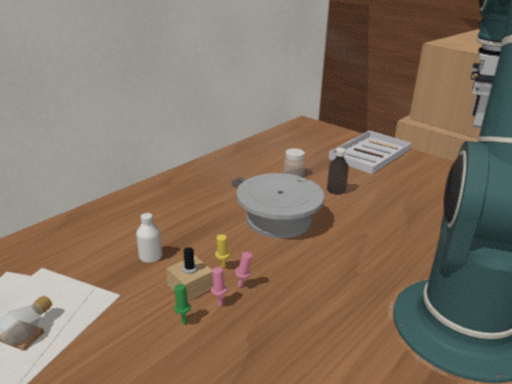

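View pics/wrist0.png

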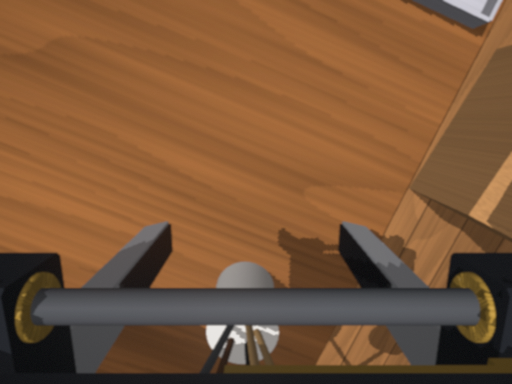

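```bash
cat > h.py <<'E'
import numpy as np, cv2
from rig import robot
def cam(n):
    i=robot.camera_info(n); K=np.array([[i['fx'],0,i['cx']],[0,i['fy'],i['cy']],[0,0,1.]])
    R=cv2.Rodrigues(np.asarray(i['rvec'],float))[0]; return K,R,np.asarray(i['tvec'],float)
def ray(c,uv):
    K,R,t=c; d=R.T@np.linalg.solve(K,np.array([uv[0],uv[1],1.])); return -R.T@t,d
def onz(c,uv,z):
    o,d=ray(c,uv); return o+d*(z-o[2])/d[2]
def proj(c,P):
    K,R,t=c; p=(R@np.atleast_2d(P).T).T+t; q=(K@p.T).T; return q[:,:2]/q[:,2:]
def tri(c1,u1,c2,u2):
    o1,d1=ray(c1,u1);o2,d2=ray(c2,u2); d1/=np.linalg.norm(d1);d2/=np.linalg.norm(d2)
    s=np.linalg.lstsq(np.c_[d1,-d2],o2-o1,rcond=None)[0]
    a=o1+s[0]*d1;b=o2+s[1]*d2; return (a+b)/2,np.linalg.norm(a-b)
E
python3 - <<'E'
from h import *
a=cv2.imread('pics/scene0.png');b=cv2.imread('pics/side0.png')
cv2.imwrite('pics/c1.png',cv2.resize(a[165:265,165:295],None,fx=6,fy=6,interpolation=cv2.INTER_CUBIC))
cv2.imwrite('pics/c2.png',cv2.resize(b[165:245,220:340],None,fx=6,fy=6,interpolation=cv2.INTER_CUBIC))
cv2.imwrite('pics/c3.png',cv2.resize(a[165:285,320:430],None,fx=5,fy=5,interpolation=cv2.INTER_CUBIC))
cv2.imwrite('pics/c4.png',cv2.resize(b[225:330,130:260],None,fx=5,fy=5,interpolation=cv2.INTER_CUBIC))
S=cam('scene');D=cam('side')
print(-S[1].T@S[2],-D[1].T@D[2])
print(tri(S,(227,196.5),D,(280,192)))
E
```

```text
[1.22552088 0.08759733 0.57549558] [-0.14473071  0.80130172  0.66776819]
(array([ 0.50805739, -0.05496841,  0.08169697]), np.float64(0.0005049217982655224))
```

View pics/c1.png

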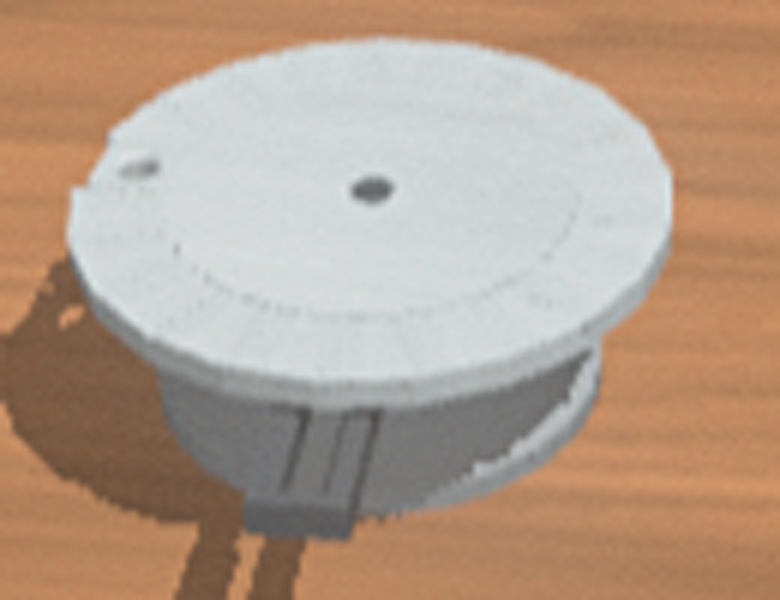

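View pics/c2.png

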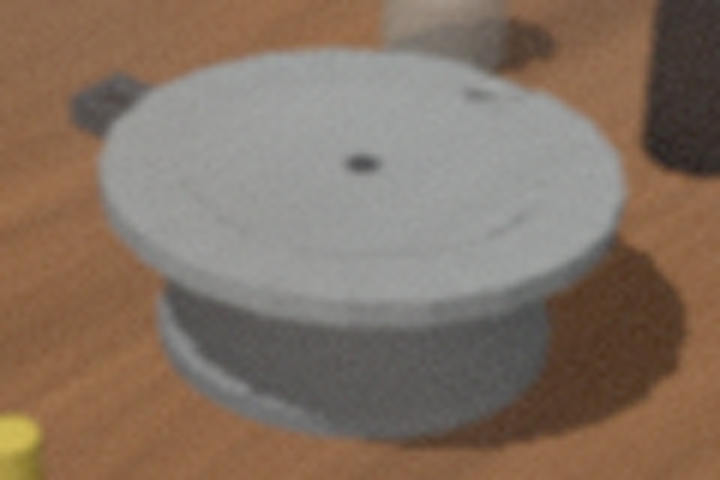

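View pics/c3.png

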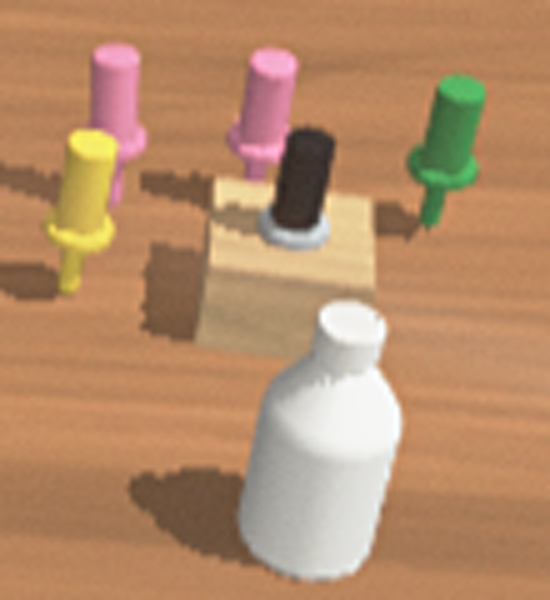

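View pics/c4.png

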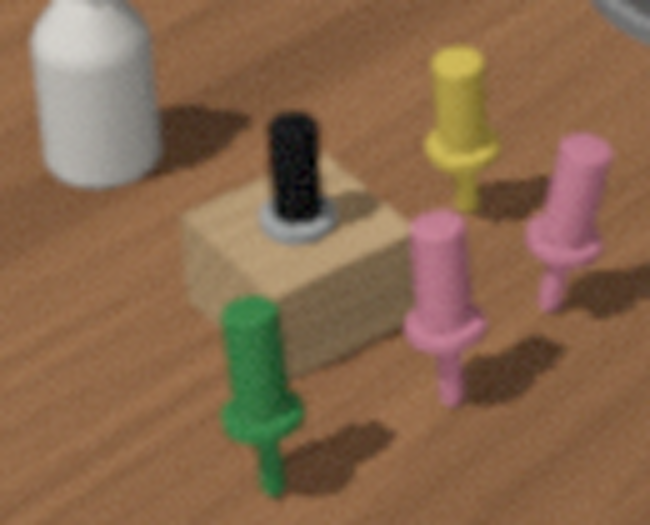

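```bash
python3 - <<'E'
from h import *
from scipy.optimize import least_squares
S=cam('scene');D=cam('side')
C={}
for n,c,box in(('scene',S,(165,165)),('side',D,(220,165))):
    im=cv2.imread(f'pics/{n}0.png').astype(float)
    sat=im[:,:,2]-im[:,:,0]   # R-B: wood high
    C[n]=(c,sat)
def f(p,ret=False):
    out=[]
    return out
# edge extraction: for far half of circle search radially for R-B crossing
def edges(n,p):
    c,s=C[n]; pts=[]
    o=-c[1].T@c[2]; az=np.arctan2(p[1]-o[1],p[0]-o[0])
    for a in az+np.radians(np.arange(-75,76,5)):
        q=np.array([[p[0]+r*np.cos(a),p[1]+r*np.sin(a),p[2]] for r in np.arange(.100,.121,.0005)])
        uv=proj(c,q).astype(np.float32)
        v=cv2.remap(s.astype(np.float32),uv[:,0].copy(),uv[:,1].copy(),cv2.INTER_LINEAR).ravel()
        lo,hi=v[:8].mean(),v[-8:].mean()
        if hi-lo<25: continue
        k=np.where(v>(lo+hi)/2)[0]
        if len(k) and 3<k[0]<38: pts.append(uv[k[0]])
    return np.array(pts)
p=np.array([.508,-.055,.082])
for it in range(4):
    E={n:edges(n,p) for n in C}
    def res(p):
        r=[]
        for n in E:
            for u in E[n]:
                w=onz(C[n][0],u,p[2]); r.append(np.hypot(w[0]-p[0],w[1]-p[1])-.11)
        return r
    s=least_squares(res,p,loss='soft_l1',f_scale=.001); p=s.x
    print(p,[len(E[n]) for n in E],np.std(res(p)))
z=p[2]
for n in C:
    print(n,onz(C[n][0],{'scene':(165+372/6-.4,165+189/6-.4),'side':(220+362/6-.4,165+162/6-.4)}[n],z))
g=lambda x,y:(165+x/6-.4,165+y/6-.4)
for q in [(247,500),(352,508),(288,488),(310,410),(328,488),(345,415),(378,412)]:
    w=onz(S,g(*q),z-.016)-p; print(q,np.hypot(*w[:2]),np.degrees(np.arctan2(w[1],w[0])))
h=onz(S,g(139,169),z)-p; print('hole',np.hypot(*h[:2]),np.degrees(np.arctan2(h[1],h[0])))
# pin
g3=lambda x,y:(320+x/5-.4,165+y/5-.4); g4=lambda x,y:(130+x/5-.4,225+y/5-.4)
print('griptop',tri(S,g3(312,136),D,g4(294,120)))
print('collar',tri(S,g3(294,228),D,g4(297,218)))
for nm,a,b in(('yellow',(92,142),(458,58)),('pinkL',(116,56),(586,147)),('pinkR',(274,60),(440,222)),('green',(462,86),(250,308))):
    print(nm,tri(S,g3(*a),D,g4(*b)))
print('glue',onz(S,g3(315,545),0), onz(D,g4(97,160),0))
st=robot.get_state();Wc=cam('wrist'); o=-Wc[1].T@Wc[2]; print('wristcam in tool',st['tool_rot'].T@(o-st['ee_pos']), st['tool_rot'].T@Wc[1].T[:,2], st['tool_rot'].T@Wc[1].T[:,0])
E
```

```text
[ 0.50780327 -0.05494887  0.08205222] [31, 21] 0.001225167169125005
[ 0.50778418 -0.05493437  0.08205415] [31, 21] 0.0012613072748694477
[ 0.50780353 -0.05492002  0.08206362] [31, 21] 0.0011960182751286565
[ 0.50777666 -0.05492726  0.08206412] [31, 21] 0.0012276266512841745
scene [ 0.50680582 -0.05622286  0.08206412]
side [ 0.5089878  -0.05554666  0.08206412]
(247, 500) 0.15507914394228173 -5.9575828047858606
(352, 508) 0.1556248224137036 6.576405597433127
(288, 488) 0.14731637395445654 -1.6462103432839597
(310, 410) 0.10798978006086211 -2.4410699382367174
(328, 488) 0.1462069111330418 3.3398003598076036
(345, 415) 0.10954848161739784 3.9209065410012833
(378, 412) 0.10817277758017071 9.667904087051811
hole 0.09009085505446009 -93.47740418806347
griptop (array([0.47706142, 0.28048452, 0.09623235]), np.float64(0.0007610296119855207))
collar (array([0.47759156, 0.28104978, 0.04703754]), np.float64(3.0842628753788164e-06))
yellow (array([0.47357507, 0.18895131, 0.08373847]), np.float64(0.0020272837515381576))
pinkL (array([0.39108877, 0.20270298, 0.08219103]), np.float64(0.005503933989717295))
pinkR (array([0.39654179, 0.27744513, 0.0855879 ]), np.float64(0.000299007504973864))
green (array([0.41149381, 0.36050298, 0.08543416]), np.float64(0.000996737789711906))
glue [0.628479   0.27503749 0.        ] [0.62397631 0.27458502 0.        ]
wristcam in tool [ 0.06488717 -0.00074278 -0.15848494] [-0.22728277 -0.00108812  0.9738282 ] [4.14776301e-04 9.99999177e-01 1.21416756e-03]
```

```bash
cat >> h.py <<'E'
def Rz(a):  # tool down, tool x at world angle a
    c,s=np.cos(a),np.sin(a); return np.array([[c,s,0],[s,-c,0],[0,0,-1.]])
AX=np.array([.5078,-.0552]); ZT=.0820
def save(n,f): cv2.imwrite(f'pics/{n}.png',f[:,:,::-1])
E
python3 - <<'E'
from h import *
print(robot.ik([*AX,.16],Rz(0)))
robot.move_ptp([*AX,.17],Rz(0))
s=robot.get_state(); print(s['time'],s['qpos'],s['ee_pos'],s['force'])
for k in range(3):
    print(robot.get_state()['time'],cam('wrist')[2]); save(f'w{k+1}',robot.grab_frame('wrist'))
    print(robot.get_state()['time']); save(f's{k+1}',robot.grab_frame('scene'))
a=[cv2.imread(f'pics/{n}.png') for n in('w1','w2','s1','s2')]
b=np.vstack([np.hstack(a[:2]),np.hstack([a[2],a[3]])]); cv2.imwrite('pics/m1.png',cv2.resize(b,(800,600)))
E
```

```text
[ 0.36131034  0.31319663 -0.36893669  1.94774905  0.14171348  0.90539334
 -1.64981159]
2.275 [ 0.36823522  0.30020399 -0.37418496  1.93858051  0.13585331  0.92686252
 -1.64432339] [ 0.50785479 -0.05601722  0.17003186] [-0.41688299 -0.1770993  -0.52130386]
2.275 [-0.05491076  0.48269738  0.45026387]
2.325
2.375 [-0.05479285  0.48267248  0.45025804]
2.425
2.475 [-0.05469731  0.4826352   0.45025341]
2.525
```

View pics/m1.png

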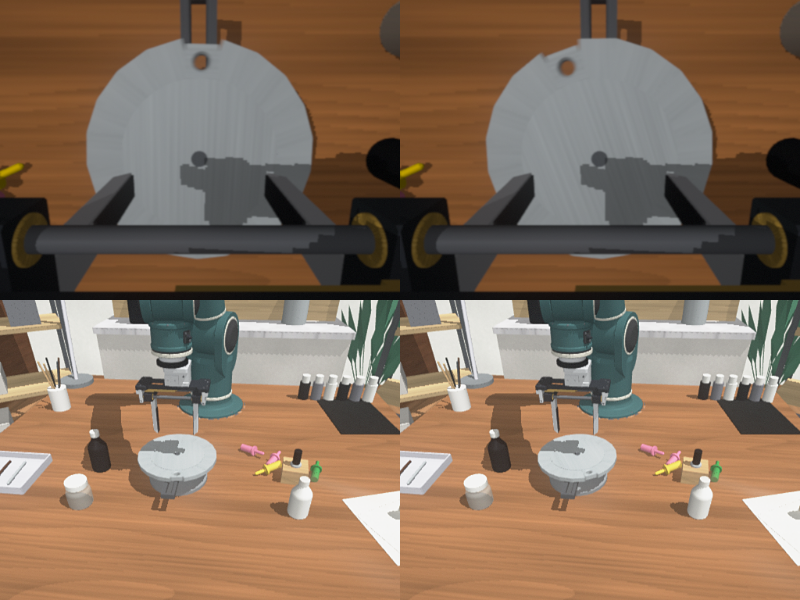

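```bash
python3 - <<'E'
from h import *
a=cv2.imread('pics/w1.png'); cv2.imwrite('pics/c5.png',cv2.resize(a[0:100,190:320],None,fx=6,fy=6,interpolation=cv2.INTER_CUBIC))
a=cv2.imread('pics/w3.png'); cv2.imwrite('pics/c6.png',cv2.resize(a[0:230,90:410],None,fx=2.5,fy=2.5,interpolation=cv2.INTER_CUBIC))
E
```

```text
(no output)
```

View pics/c5.png

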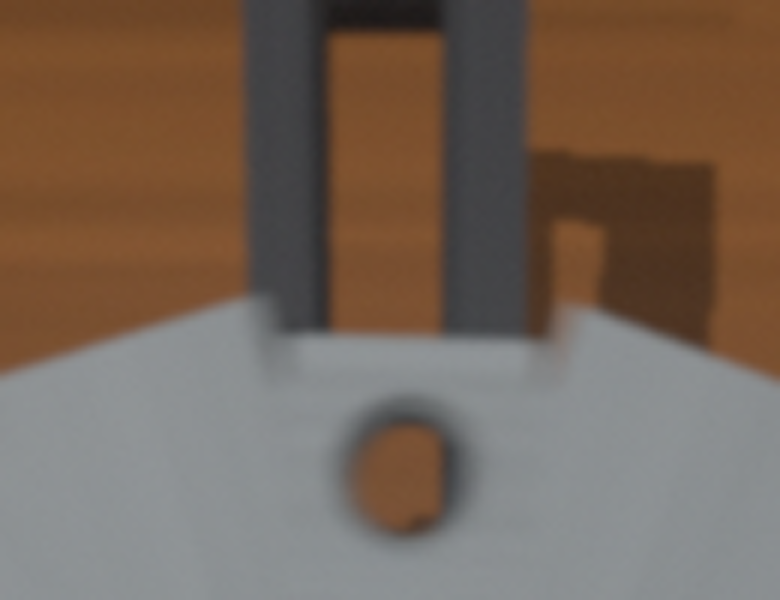

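View pics/c6.png

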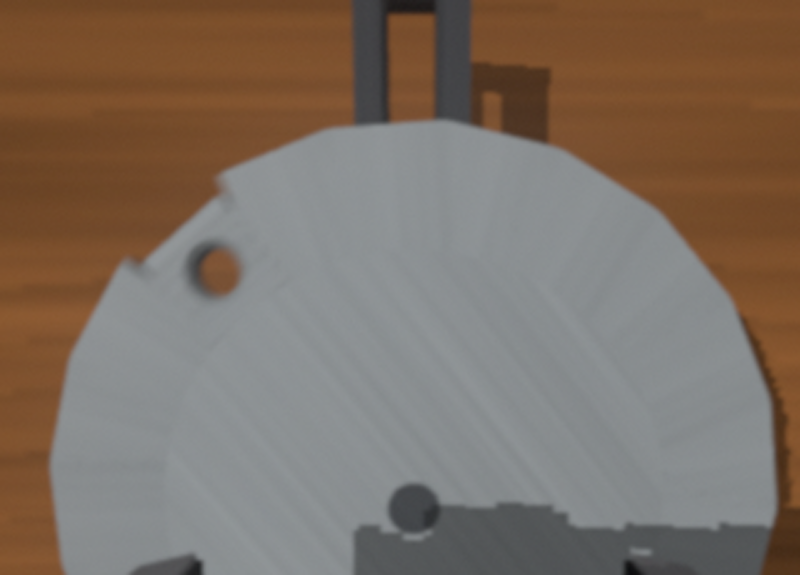

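```bash
python3 - <<'E'
from h import *
W=cam('wrist'); z=ZT
g=lambda x,y:(190+x/6-.4,y/6-.4); g6=lambda x,y:(90+x/2.5-.3,y/2.5-.3)
print('centre',onz(W,g6(414,508),z))
for nm,q in dict(L0=(246,20),L1=(247,250),R0=(526,20),R1=(528,310),sR0=(443,40),sR1=(443,320),sL0=(313,40),sL1=(314,250)).items():
    w=onz(W,g(*q),z-.016); print(nm,w, np.degrees(np.arctan2(w[1]-AX[1],w[0]-AX[0])))
print('hole',onz(W,g(405,467),z)); print('hole3',onz(W,g6(216,270),z))
E
```

```text
centre [ 0.50977724 -0.05499094  0.082     ]
L0 [ 0.65153851 -0.03749272  0.066     ] 7.022936751636862
L1 [ 0.62642007 -0.03719982  0.066     ] 8.628605419083927
R0 [ 0.65152952 -0.07048088  0.066     ] -6.068714368728196
R1 [ 0.61966202 -0.07120662  0.066     ] -8.143316839486786
sR0 [ 0.64939513 -0.06071545  0.066     ] -2.230671955282644
sR1 [ 0.61852993 -0.06089393  0.066     ] -2.9436583950179744
sL0 [ 0.64939919 -0.04536804  0.066     ] 3.9719675865786384
sL1 [ 0.62641863 -0.04528422  0.066     ] 4.778462795640039
hole [ 0.5998095  -0.05621848  0.082     ]
hole3 [0.57944626 0.00122264 0.082     ]
```

```bash
cat >> h.py <<'E'
AX=np.array([.5085,-.0552])
def hole_angle(W,f,dbg=False):
    # unwrap ring r=.09 patches: score dark vs neighbours, over visible front half
    A=np.radians(np.arange(-75,76,.5)); sc=[]
    g=cv2.cvtColor(f,cv2.COLOR_RGB2GRAY).astype(np.float32)
    def samp(r,a):
        uv=proj(W,np.c_[AX[0]+r*np.cos(a),AX[1]+r*np.sin(a),np.full(len(a),ZT)]).astype(np.float32)
        return cv2.remap(g,uv[:,0].copy(),uv[:,1].copy(),cv2.INTER_LINEAR).ravel()
    v=np.mean([samp(r,A) for r in(.087,.089,.091,.093)],0); 
    d=np.median(v)-v
    i=int(np.argmax(cv2.GaussianBlur(d.reshape(1,-1),(0,0),5).ravel()))
    lo,hi=max(0,i-14),i+15; w=np.clip(d[lo:hi]-.35*d[lo:hi].max(),0,None)
    return (A[lo:hi]*w).sum()/w.sum(), d.max()
E
python3 - <<'E'
from h import *
robot.move_linear([*AX,ZT+.019+.006],velocity=.12)
s=robot.get_state(); print(s['time'],s['ee_pos'],s['force'])
f0=s['force'][2]
log=[]
while len(log)<60:
    t=robot.get_state()['time']; W=cam('wrist'); f=robot.grab_frame('wrist'); a,d=hole_angle(W,f); log.append((t,a,d))
    if len(log)>=6 and log[-1][1]-log[-2][1]<-.5 and False: break
    g=[x for x in log if x[2]>25 and abs(x[1])<1.1]
    # two or more good in the same recent passage with the last >0.5 
    if len(g)>=4 and t-g[-4][0]<.25 and g[-1][0]==t: break
save('w4',f)
for x in log: print('%.3f %.3f %.1f'%x)
np.save('log.npy',np.array(log))
E
```

```text
3.25 [ 0.50879279 -0.05515112  0.10744746] [-0.15863274 -0.49819878 -0.0139953 ]
3.250 -1.000 7.0
3.300 -0.841 6.2
3.350 -1.260 7.0
3.400 -1.110 7.1
3.450 -0.954 6.7
3.500 -1.067 6.0
3.550 -1.222 6.7
3.600 -1.068 7.3
3.650 -0.916 6.4
3.700 -0.769 6.2
3.750 -1.299 52.0
3.800 -1.204 70.6
3.850 -1.049 79.5
3.900 -0.900 83.0
3.950 -0.751 84.2
4.000 -0.604 82.8
```

View pics/w4.png

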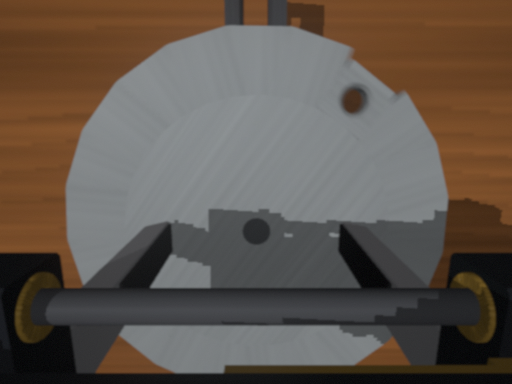

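```bash
python3 - <<'E'
from h import *
s=robot.get_state(); print(s['time'])
robot.pause(5.98-s['time'])
f0=robot.get_state()['force']
r=robot.move_linear([*AX,ZT+.019-.0018],velocity=.02,threshold=3)
for k in range(9):
    s=robot.get_state(); W=cam('wrist'); f=robot.grab_frame('wrist'); print(r,'%.3f'%s['time'],s['ee_pos'][2],(s['force']-f0).round(2),s['moment'].round(3),np.round(hole_angle(W,f),3))
save('w5',f); save('s5',robot.grab_frame('scene'))
E
```

```text
4.05
True 6.342 0.10035823539051515 [ 0.14 -0.14  2.55] [-0.03  -0.094  0.05 ] [-0.749 84.227]
True 6.392 0.10052064731884147 [0.82 1.38 1.27] [-0.01  -0.073  0.121] [-0.693 84.904]
True 6.442 0.10064942454582698 [ 0.69 -0.21  2.1 ] [ 0.    -0.06   0.076] [-0.649 83.863]
True 6.492 0.10068136376734295 [ 0.18 -0.32  2.17] [-0.012 -0.077  0.062] [-0.615 83.179]
True 6.542 0.10070278718807624 [0.6  0.28 1.84] [ 0.002 -0.006  0.037] [-0.59  82.977]
True 6.592 0.10074238093956896 [ 0.39 -0.54  1.73] [ 0.073 -0.068  0.069] [-0.575 82.828]
True 6.642 0.10075332328468606 [1.43 0.54 1.91] [ 0.01  -0.037  0.034] [-0.569 82.668]
True 6.692 0.10074426828587486 [0.1  1.1  0.46] [ 0.064 -0.04   0.041] [-0.569 82.86 ]
True 6.742 0.10074253006383663 [0.56 0.14 1.54] [ 0.059 -0.056 -0.026] [-0.569 83.168]
```

View pics/w5.png

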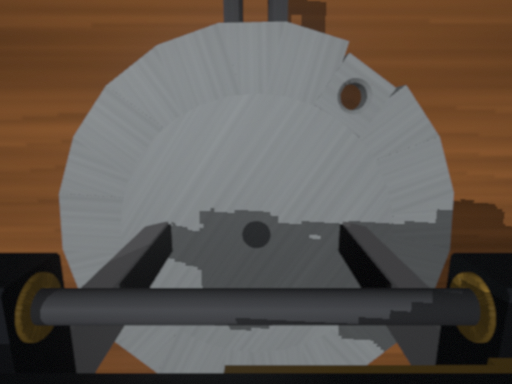

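```bash
python3 - <<'E'
from h import *
s=robot.get_state(); p=s['ee_pos']
robot.move_linear([*AX,p[2]-.0006],velocity=.02)
q0=robot.get_state()['qpos'].copy(); W=cam('wrist'); print(hole_angle(W,robot.grab_frame('wrist')), q0)
for k in range(1,9):
    q=q0.copy(); q[6]-=.583*k/8; robot.goto_joints(q)
    if k%2==0:
        s=robot.get_state(); W=cam('wrist'); f=robot.grab_frame('wrist'); print('%.3f'%s['time'],s['ee_pos'],s['force'].round(2),s['qpos'][6]-q0[6],np.round(hole_angle(W,f),3))
save('w6',f); save('s6',robot.grab_frame('scene'))
E
```

```text
(np.float64(-0.5673600883793102), np.float32(83.16638)) [ 0.34062627  0.40289332 -0.35109067  1.98958711  0.19279721  0.7810221
 -1.69303555]
7.642 [ 0.50850045 -0.05520796  0.10015981] [ 0.34 -0.67  3.57] -0.14273347058616914 [-0.669 85.574]
8.192 [ 0.50843696 -0.0552373   0.10014035] [-0.2  -0.54  3.42] -0.2878633704854645 [-0.772 86.327]
8.742 [ 0.50844416 -0.05520726  0.10011988] [0.82 0.23 3.75] -0.43359723494715086 [-0.88  85.156]
9.292 [ 0.50841452 -0.05520693  0.1001104 ] [0.24 0.27 3.94] -0.5792944282494479 [-0.988 86.423]
```

View pics/w6.png

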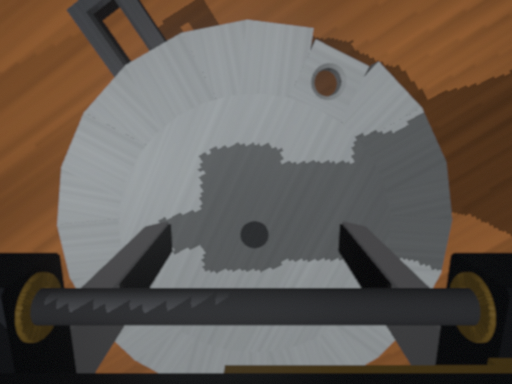

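```bash
python3 - <<'E'
from h import *
q=robot.get_state()['qpos'].copy(); 
for k in range(14):
    W=cam('wrist'); f=robot.grab_frame('wrist'); a,d=hole_angle(W,f); e=.014-a
    s=robot.get_state(); print('%.3f'%s['time'],s['ee_pos'].round(4),s['force'].round(2),round(q[6],3),round(a,4),round(float(d)))
    if abs(e)<.008 or d<30: break
    step=np.clip(e*(1.3 if abs(e)>.1 else 1.05),-.25,.25)
    q[6]+=step; robot.goto_joints(q)
robot.pause(.2)
W=cam('wrist'); f=robot.grab_frame('wrist'); print(hole_angle(W,f)); save('w7',f); save('s7',robot.grab_frame('scene'))
E
```

```text
9.442 [ 0.5085 -0.0552  0.1002] [0.43 0.03 4.12] -2.273 -0.9872 86
9.850 [ 0.5084 -0.0552  0.1001] [-0.39  0.38  3.89] -2.023 -0.7833 85
10.258 [ 0.5085 -0.0552  0.1001] [1.48 0.29 3.43] -1.773 -0.5618 83
10.667 [ 0.5085 -0.0552  0.1002] [0.81 0.8  2.56] -1.523 -0.3389 78
11.075 [ 0.5085 -0.0552  0.1002] [ 0.47 -0.29  3.41] -1.273 -0.1109 85
11.408 [ 0.5085 -0.0552  0.1002] [-0.07 -0.6   3.65] -1.11 -0.0075 95
11.708 [ 0.5085 -0.0552  0.1001] [-0.42  0.63  4.03] -1.088 0.0156 91
(np.float64(0.016436686714328953), np.float32(90.2677))
```

View pics/w7.png

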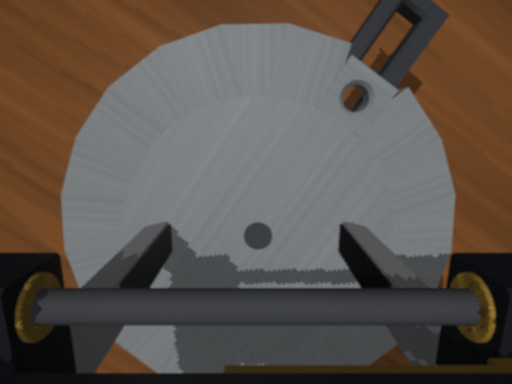

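```bash
python3 - <<'E'
from h import *
s=robot.get_state(); p=s['ee_pos']; W=cam('wrist'); print(hole_angle(W,robot.grab_frame('wrist')))
robot.move_linear([p[0],p[1],p[2]+.012],velocity=.02)
W=cam('wrist'); print(hole_angle(W,robot.grab_frame('wrist')))
robot.move_linear([*(AX),.14],velocity=.1)
robot.move_ptp([AX[0]+.03,AX[1],.17],Rz(.014))
robot.pause(.3)
W=cam('wrist'); f=robot.grab_frame('wrist'); print(hole_angle(W,f),robot.get_state()['time']); save('w8',f)
np.savez('w8.npz',K=W[0],R=W[1],t=W[2])
cv2.imwrite('pics/c8.png',cv2.resize(f[20:150,180:330,::-1],None,fx=5,fy=5,interpolation=cv2.INTER_CUBIC))
E
```

```text
(np.float64(0.0167448397785362), np.float32(90.23706))
(np.float64(0.0015662391010001291), np.float32(92.99133))
(np.float64(-0.001888017532711986), np.float32(83.902954)) 14.2333
```

View pics/c8.png

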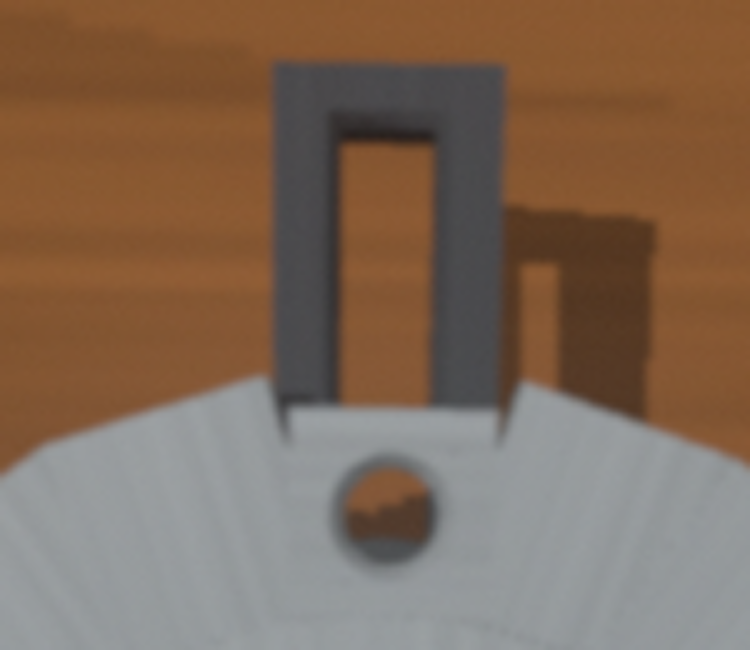

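```bash
python3 - <<'E'
from h import *
d=np.load('w8.npz'); W=(d['K'],d['R'],d['t'])
g=lambda x,y:(180+x/5-.4,20+y/5-.4)
for nm,q,z in [('hole',(386,513),ZT),('armL',(273,220),ZT-.016),('armR',(503,220),ZT-.016),('armL2',(275,370),ZT-.016),('armR2',(500,370),ZT-.016),('slL',(331,300),ZT-.016),('slR',(433,300),ZT-.016),('end',(388,64),ZT-.016)]:
    print(nm,onz(W,g(*q),z).round(4))
E
```

```text
hole [ 0.5998 -0.055   0.082 ]
armL [ 0.6413 -0.0378  0.066 ]
armR [ 0.6418 -0.0715  0.066 ]
armL2 [ 0.6202 -0.0381  0.066 ]
armR2 [ 0.6207 -0.0717  0.066 ]
slL [ 0.6303 -0.0464  0.066 ]
slR [ 0.6305 -0.0615  0.066 ]
end [ 0.6627 -0.0543  0.066 ]
```

```bash
python3 - <<'E'
from h import *
robot.move_linear([AX[0]+.03,AX[1],.24],velocity=.25)
robot.move_ptp([.44,.281,.24],Rz(0))
s=robot.get_state(); W=cam('wrist'); f=robot.grab_frame('wrist'); save('w9',f); np.savez('w9.npz',K=W[0],R=W[1],t=W[2])
f2=robot.grab_frame('side'); save('d9',f2); f3=robot.grab_frame('scene'); save('s9',f3)
print(s['time'],s['ee_pos'],s['qpos'])
cv2.imwrite('pics/m9.png',np.hstack([cv2.resize(f[:,:,::-1],(400,300)),cv2.resize(f3[:,:,::-1],(400,300))]))
cv2.imwrite('pics/c9.png',cv2.resize(f2[215:345,120:270,::-1],None,fx=5,fy=4.6,interpolation=cv2.INTER_CUBIC))
E
```

```text
15.9833 [0.4406646  0.27986335 0.23967472] [-0.20032574  0.25120221 -0.49554978  1.83722153  0.13416906  1.08664593
 -2.31780588]
```

View pics/m9.png

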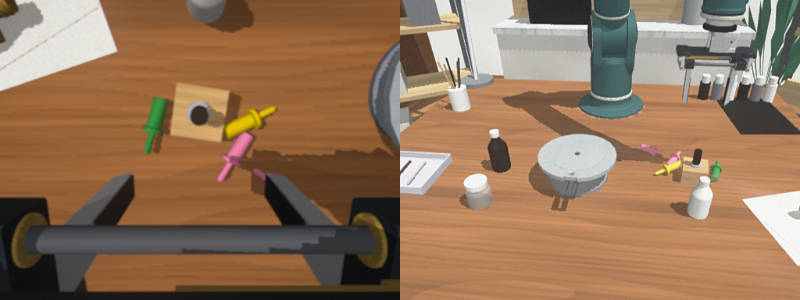

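View pics/w9.png

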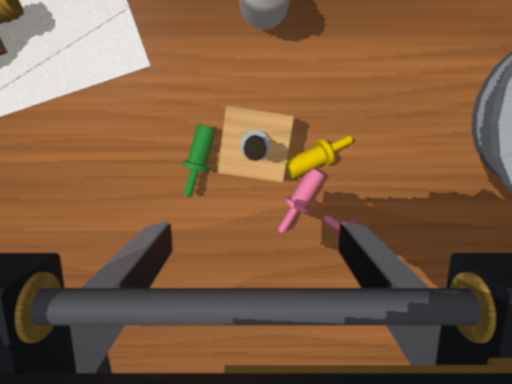

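View pics/c9.png

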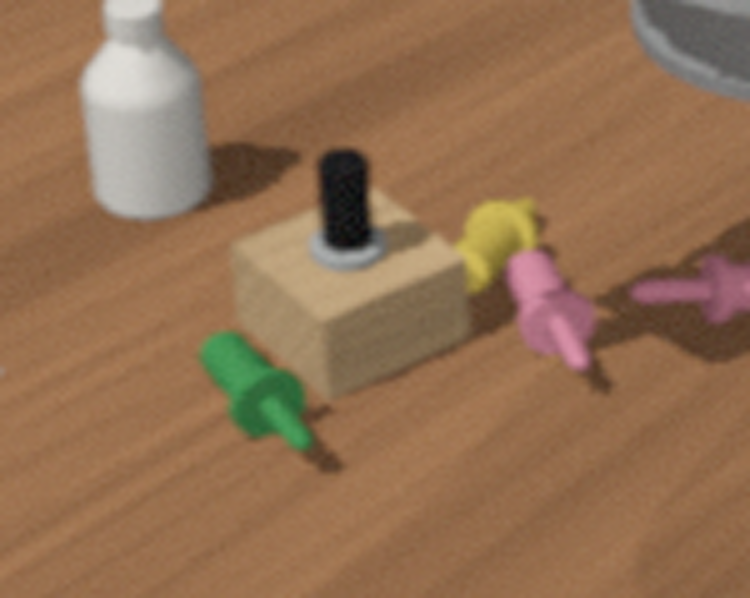

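```bash
python3 - <<'E'
from h import *
d=np.load('w9.npz'); W=(d['K'],d['R'],d['t'])
print(onz(W,(256,147),.095), onz(W,(255,145),.051))
f=cv2.imread('pics/w9.png'); cv2.imwrite('pics/c10.png',cv2.resize(f[95:195,205:305],None,fx=6,fy=6,interpolation=cv2.INTER_CUBIC))
print(robot.ik([.477,.281,.073],Rz(0)))
E
```

```text
[0.4798298  0.27957843 0.095     ] [0.47815661 0.28048715 0.051     ]
[-0.25038561  0.52166673 -0.4249182   1.8990181   0.29570591  0.78235183
 -2.40782767]
```

View pics/c10.png

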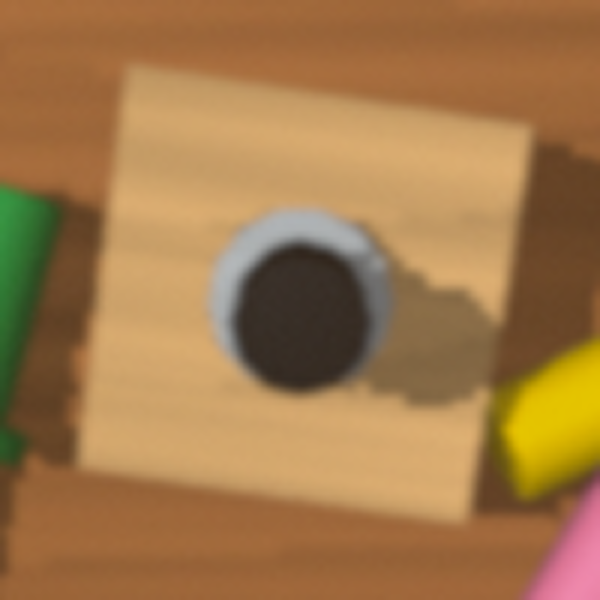

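```bash
python3 - <<'E'
from h import *
robot.gripper_to(.06)
P=[.4785,.2802]
robot.move_ptp([*P,.14],Rz(0))
print('t',robot.get_state()['time'])
r=robot.move_linear([*P,.075],velocity=.08,threshold=8)
s=robot.get_state(); print(r,s['time'],s['ee_pos'],s['force'])
robot.gripper_to(0.0)
s=robot.get_state(); print(s['time'],s['ee_pos'],s['force'],s['opening'])
robot.move_linear([*P,.17],velocity=.12)
s=robot.get_state(); print(s['time'],s['ee_pos'],s['force'],s['opening'])
W=cam('wrist'); f=robot.grab_frame('wrist'); save('w11',f); f2=robot.grab_frame('side'); f3=robot.grab_frame('scene');save('d11',f2);save('s11',f3)
cv2.imwrite('pics/m11.png',np.hstack([cv2.resize(f2[140:320,90:290,::-1],(400,360)),cv2.resize(f3[100:260,300:470,::-1],(400,360))]))
E
```

```text
t 17.3417
False 18.3083 [0.47870279 0.28036275 0.07534732] [0.53112502 0.61893607 0.1016483 ]
18.9917 [0.47851223 0.28017643 0.07504427] [ 0.37072521 -0.99431905  1.29946739] 0.02145315984840223
19.9333 [0.47820499 0.27992504 0.16930193] [ 0.14975945 -0.03328837 -1.85028162] 0.02150318559279167
```

View pics/m11.png

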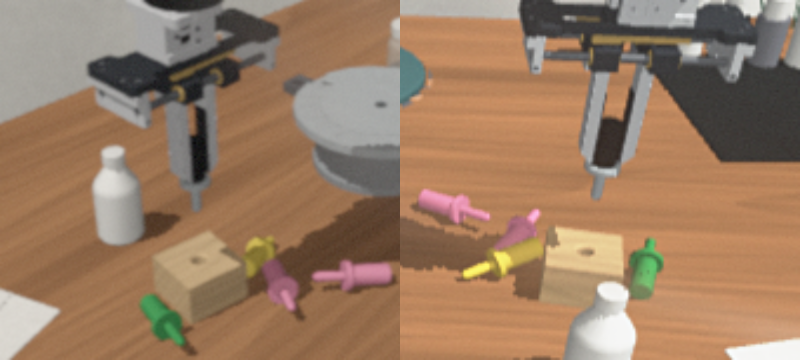

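View pics/w11.png

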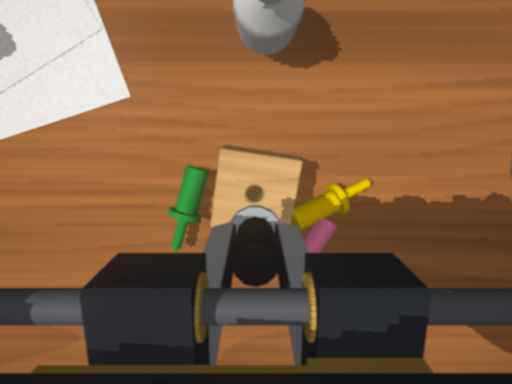

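```bash
python3 - <<'E'
from h import *
S=cam('scene');D=cam('side')
print(tri(S,(383.3,187.2),D,(187.3,243)))
robot.move_linear([.4785,.2802,.19],velocity=.15)
robot.move_ptp([.5995,-.0548,.19],Rz(0))
robot.move_linear([.5995,-.0548,.157],velocity=.1)
robot.pause(.2)
s=robot.get_state(); print(s['time'],s['ee_pos'],s['force'],s['opening'])
f=robot.grab_frame('wrist'); save('w12',f); f2=robot.grab_frame('side'); f3=robot.grab_frame('scene');save('d12',f2);save('s12',f3)
cv2.imwrite('pics/c12a.png',cv2.resize(f2[130:230,200:330,::-1],None,fx=6,fy=6,interpolation=cv2.INTER_CUBIC))
cv2.imwrite('pics/c12b.png',cv2.resize(f3[145:265,165:295,::-1],None,fx=6,fy=5,interpolation=cv2.INTER_CUBIC))
E
```

```text
(array([0.47890964, 0.28083164, 0.10926378]), np.float64(0.0006067577909602867))
22.3833 [ 0.59982449 -0.05474145  0.15761858] [-0.46901525  0.13337902 -1.77760977] 0.021714991907480944
```

View pics/c12a.png

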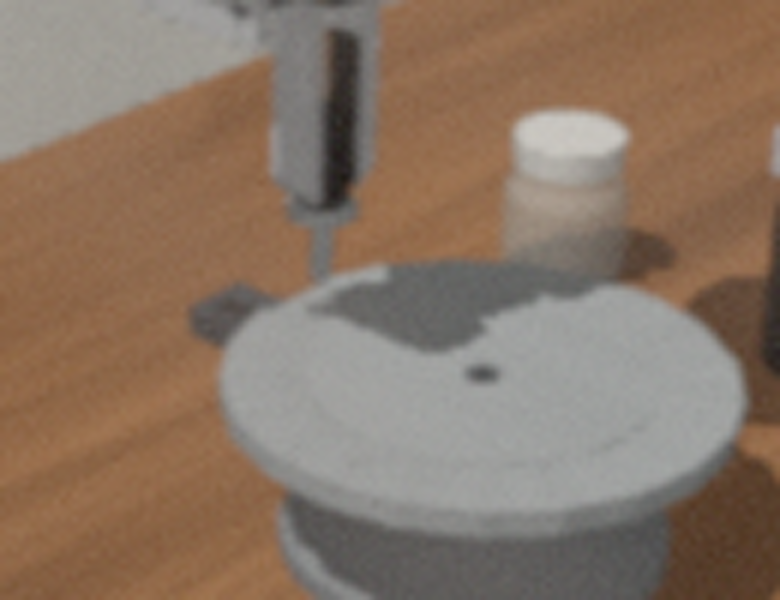

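View pics/c12b.png

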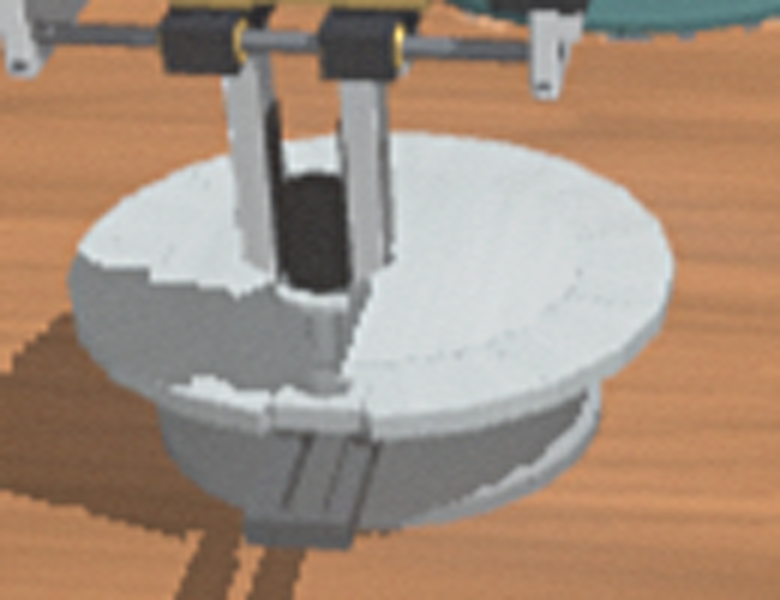

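View pics/w12.png

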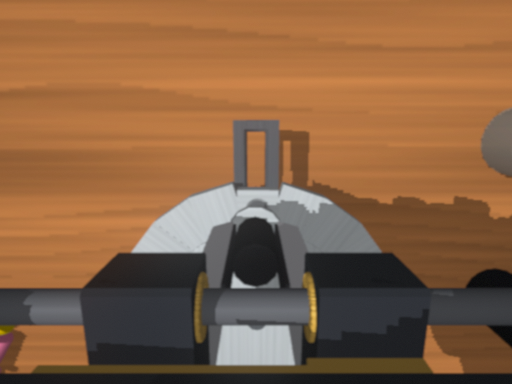

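```bash
python3 - <<'E'
from h import *
S=cam('scene');D=cam('side')
print(tri(S,(219.3,222.6),D,(252.9,176.6)))
a=cv2.imread('pics/s9.png');b=cv2.imread('pics/d9.png')
x=cv2.resize(a[200:240,195:245],(400,320),interpolation=cv2.INTER_CUBIC);y=cv2.resize(b[160:200,230:280],(400,320),interpolation=cv2.INTER_CUBIC)
cv2.imwrite('pics/m13.png',np.hstack([x,y]))
E
```

```text
(array([ 0.6049787 , -0.05665614,  0.08762783]), np.float64(0.0074115795106448985))
```

View pics/m13.png

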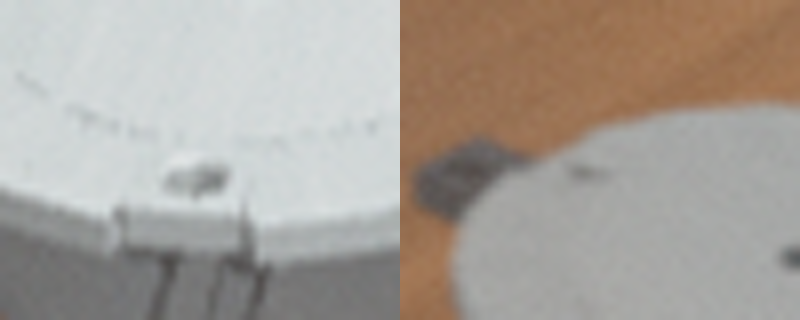

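```bash
python3 - <<'E'
from h import *
S=cam('scene');D=cam('side')
print('hole',tri(S,(195+197/8-.4,200+177/8-.4),D,(230+187/8-.4,160+173/8-.4)),onz(S,(195+197/8-.4,200+177/8-.4),ZT))
for P in ([.5998,-.0547,.0956],[.5998,-.0547,.082],[.5998,-.0547,.1296]): print(proj(S,P),proj(D,P))
f=cv2.imread('pics/s12.png'); cv2.imwrite('pics/c14.png',cv2.resize(f[185:240,190:250],(600,550),interpolation=cv2.INTER_CUBIC))
E
```

```text
hole (array([ 0.59852269, -0.05512888,  0.08050293]), np.float64(0.0021729788151821404)) [ 0.59920982 -0.05566351  0.082     ]
[[219.27087016 216.52660589]] [[252.90843386 175.71307221]]
[[219.64370443 221.93360679]] [[252.8144973  180.33594827]]
[[218.30720504 202.55112479]] [[253.14772714 163.93679219]]
```

View pics/c14.png

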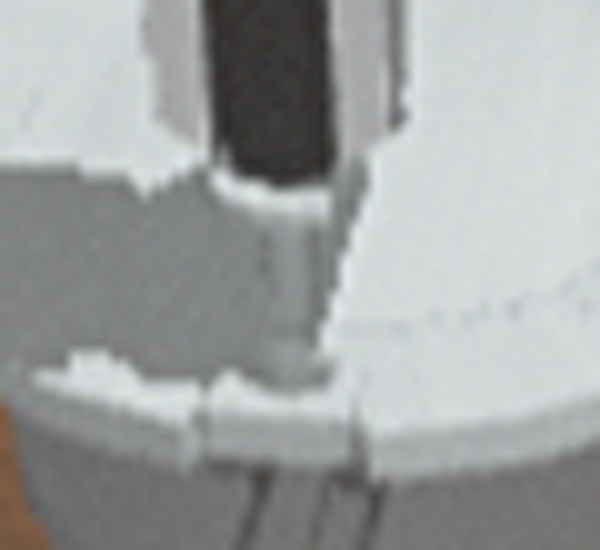

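```bash
python3 - <<'E'
from h import *
r=robot.move_linear([.5994,-.0548,.1145],velocity=.03,threshold=4)
s=robot.get_state(); print(r,s['time'],s['ee_pos'],s['force'],s['opening'])
f=robot.grab_frame('wrist'); save('w15',f); f2=robot.grab_frame('side'); f3=robot.grab_frame('scene');save('d15',f2);save('s15',f3)
cv2.imwrite('pics/m15.png',np.hstack([cv2.resize(f2[130:230,200:330,::-1],(400,310)),cv2.resize(f3[165:265,165:295,::-1],(400,310))]))
E
```

```text
False 24.1 [ 0.59950181 -0.05479125  0.11466793] [ 0.5618291  -0.56915405 -0.56650947] 0.021560496112421695
```

View pics/m15.png

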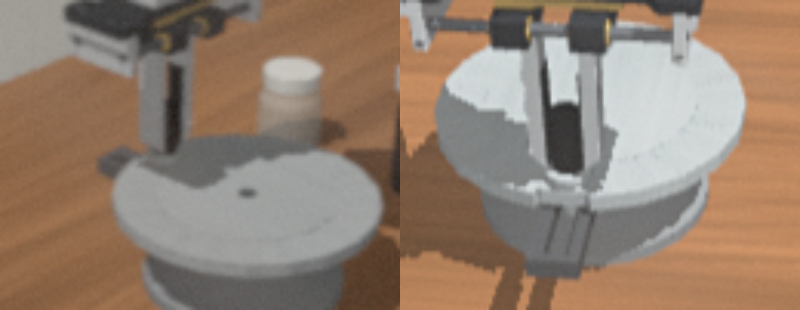

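```bash
python3 - <<'E'
from h import *
r=robot.move_linear([.5995,-.0548,.1105],velocity=.01,threshold=2.5)
s=robot.get_state(); print(r,s['time'],s['ee_pos'],s['force'],s['opening'])
robot.gripper_to(.04)
s=robot.get_state(); print(s['time'],s['ee_pos'],s['force'],s['opening'])
robot.pause(.3)
f2=robot.grab_frame('side'); f3=robot.grab_frame('scene')
robot.move_linear([.5995,-.0548,.22],velocity=.1)
robot.pause(.5); W=cam('wrist'); f=robot.grab_frame('wrist'); save('w16',f); print(robot.get_state()['time'])
f2=robot.grab_frame('side'); f3=robot.grab_frame('scene');save('d16',f2);save('s16',f3)
cv2.imwrite('pics/m16.png',np.hstack([cv2.resize(f2[130:230,200:330,::-1],(400,310)),cv2.resize(f3[165:265,165:295,::-1],(400,310))]))
E
```

```text
True 24.6333 [ 0.59958106 -0.05481884  0.11079219] [1.05430596 0.55184595 2.89700165] 0.021388966471119427
25.1417 [ 0.59914879 -0.05478301  0.11055812] [-0.65305847  0.79491737 -0.55229503] 0.04053337416043045
27.3333
```

View pics/m16.png

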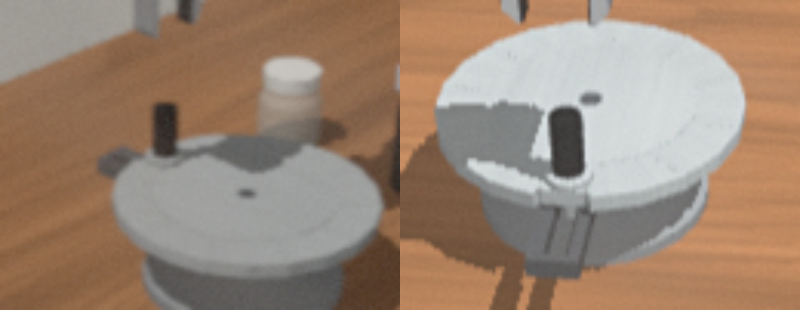

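View pics/w16.png

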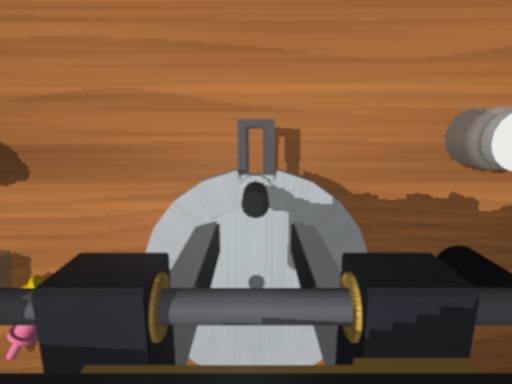

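```bash
python3 - <<'E'
from h import *
a=cv2.imread('pics/s16.png');b=cv2.imread('pics/d16.png')
x=cv2.resize(a[190:235,195:240],(400,400),interpolation=cv2.INTER_CUBIC);y=cv2.resize(b[155:200,230:275],(400,400),interpolation=cv2.INTER_CUBIC)
cv2.imwrite('pics/m17.png',np.hstack([x,y]))
S=cam('scene');D=cam('side')
for z in(.132,.088,.082): print(z,(proj(S,[.5993,-.055,z])-[195,190])*8.89,(proj(D,[.5993,-.055,z])-[230,155])*8.89)
E
```

```text
0.132 [[205.64920511 101.2031616 ]] [[207.91175486  72.14354775]]
0.088 [[216.71874311 261.36956924]] [[205.130087   207.35726863]]
0.082 [[218.176294   282.45903916]] [[204.7581819  225.43515376]]
```

View pics/m17.png

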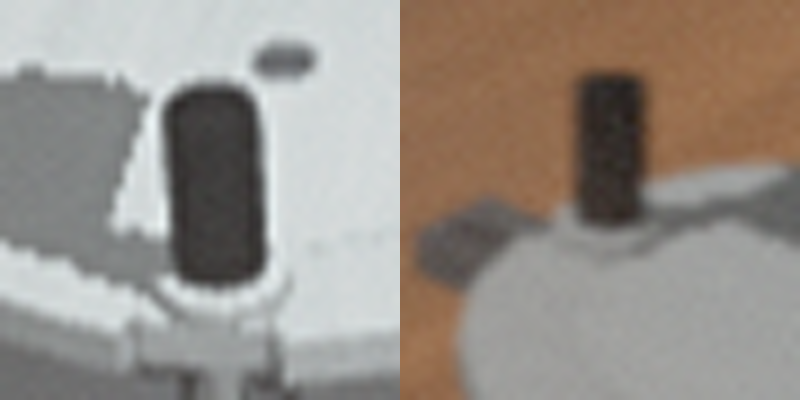

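```bash
python3 - <<'E'
from h import *
robot.sign_off(); print(robot.get_state()['time'])
E
```

```text
the job is handed in; nothing more can be done
the job is handed in; nothing more can be done
```

The pin is through the hole and slot with its collar on the wheel. I handed the job in at about 27.5 s on the robot's clock. No verdict is reported, so the results below are my own measurements.

- **Braking:** I lowered the two open fingertips evenly either side of the axle while the wheel was still turning. It was turning at about 1 rad/s when the force threshold stopped the press, and it stopped in under a second at about 2 to 3 N.
- **Aligning:** It stopped 0.58 rad short of the slot, so I turned it the rest of the way with the fingertips at about 4 N. My first turn went the wrong way, to about −0.99 rad, and I reversed it. After I let go, the wheel stood still by itself. The wrist picture put the hole within about 1 mm of the slot's midline, with the pin still in its stand.
- **Pin:** I took the black-gripped pin from the stand, lowered it through the hole and stopped at the first rise of about 3 N. Then I opened the gripper and backed off.
- **Last checks:** The grip's top is where a seated pin should be in both fixed cameras, within about 1 px. The pin looks upright, and the arm is well clear. I did not measure the bottles and jar again, but none of my moves touched them and they look unmoved in the pictures.
- **Disagreements:** One reading of the pin's tip before insertion missed by 7 mm because I misread the pixel against a shadow, so I did not use it. The green, pink and yellow decoys had fallen over by themselves within the first 2.3 s.

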